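# Set the lantern stand's stop collar to the gauge and cap the rod

## Robot

A 6-joint arm with a two-finger parallel gripper is mounted at the origin on the work surface. World frame = base frame: x ahead of the robot, y to its left, z up, the work surface at z = 0. Lengths are in m, angles in degrees, forces in N, time in s.
With the tool pointing down it reaches from about 0.325 to 0.9 m from the base axis. Payload 6.1 kg.
Tool frame: the origin (TCP) lies at the very end of the fingers, on their centre line; the grasp point (between the pads) lies 19 mm behind it; x points along the fingers, z is the direction in which the jaws open and shut, and the axes are right-handed (so a half turn about x gives the same grasp; the last joint's range is limited). The gripper opens to 87 mm and grips with 3 to 60 N. Pads are 19 mm wide; open, the fingers measure 117 mm over their backs; the gripper's body (75 mm by 190 mm) begins 51 mm behind the grasp point.
Start: joints at [-70.365, 12.628, 87.462, -0, 79.91, -7.225], TCP at [0.282, -0.558, 0.192] pointing down, gripper open.
Joint ranges: [-170.65, 170.65], [-52.31, 119.04], [5.05, 147.46], [-71.25, 251.25], [11.57, 151.72], [-153.62, 153.62]. Speed limits (degrees/s): [147.25, 147.25, 172.46, 180, 180, 180].

## Interface

Orientations are given as a 3x3 rotation matrix whose columns are the frame's x, y, z axes.
In Python, from rig import read_state, cams, robot gives the robot as it stands. The module is installed in compiled form; this text tells all that it offers.
- The arm moves only by the tool servo_tool, never from a script. Its argument "increments" is one flat list of numbers, 7 for each row, row after row: the turn, a rotation vector about the tool's x, y, z in degrees, then the shift along the tool's x, y, z in mm, then the opening, from 0 (shut) to 1 (fully open). In form: [rx, ry, rz, tx, ty, tz, jaw, rx, ry, rz, tx, ty, tz, jaw, ...]. A call has exactly 5 rows; each row is the pose to reach, as a shift and turn from the pose commanded when the call began, along the tool's axes at that moment; what a row does not reach only later rows make up. A row lasts 1/8 s, in which the tool goes at most 62.5 mm and 10.7 degrees, less where a joint would pass 70% of its speed; a pose out of reach is approached as far as the arm can. A call with a gripper value outside its range is refused whole. The fingers move at their own pace and stop on an object; "newtons" is the grip in N (left out, the last holds). Time passes only in rows, so rows that repeat a pose let the fingers close, or fill a call up. It gives the time, the measured TCP pose, the force and the opening at its end, in the units of the state.
- read_state(): the state, without advancing time (a new reading comes with each control period).
- cams.get_image(name): name is "scene" or "top" or "wrist"; returns a dict with "img" (480x640x3 uint8, red, green, blue), "z_map" (480x640 float32, m along the optical axis (not along the pixel's ray), 0 where there is no reading), "vfov" (degrees; the focal length in pixels is half the picture's height over the tangent of half this angle, whatever the lens; pixels are square), "cx", "cy" (the principal point, pixels), "world_from_camera" (4x4, takes a point from camera to world coordinates); the wrist camera has in their place "T_tool_cam" (4x4, takes a point from camera to tool coordinates, whose origin is the TCP and whose axes are the tool frame's). Camera axes: x right, y down, z forward; pixel columns grow to the right and rows downward; lengths in m; the calibration is good to about 2 mm. A picture is of the moment at which its call begins: read the wrist's pose just before it.
- robot.sign_off(): hands the job in, once; it reports no verdict.
Trained networks look in the newest picture that a camera, given by its name, has taken for a name from the list of things; names that differ only in an ending like _2 or _b are one class to them, and where a whole thing is asked for, a point or a joint stands for the part that bears it (a point fixed in the world has none). Each returns a list of dicts, best first, with "p" (0 to 1); they miss things now and then, are a little off and sometimes report something else, mostly with a low value. They report only what shows in the picture. A call takes as long as a camera call.
- cams.look_for(camera, thing): "point" ([x, y, z] in m, in the coordinates of the camera as it stood for that picture, good to about 4 mm: the middle of the surface that is visible of it).
The state is a dict: "time_s": time; "joints": joint angles; "qvel": joint speeds; "effort": joint torques, N m; "tcp_pos": TCP position; "ee_rot": TCP orientation; "wrist_force": force on the tool from outside, world axes, zero at the start; "wrist_torque": the same for the moment, N m; "finger_gap": finger opening in m.
Only numpy, scipy, OpenCV 4.12 (cv2) and the standard library are available. Lean on these libraries where they do the work, as an engineer would, in place of code of your own. Each camera call takes 0.05 s, during which the arm holds its last target.

## Task

Set the stop collar of the green lantern stand to height: spin the knurled brass collar down its threaded rod (clockwise seen from above) until it just nips the steel fork gauge standing under it, finger-light and never cranked tight, and let go of it. Then put the orange dust cap over the top end of the rod, fully home, gently. Leave the gauge in its place and everything else on the tray as it is.

Things in the scene. Friction and masses are not known exactly. Their poses are not given: they have to be found in the camera images.
- stand: Lantern stand fixed to the white tray: green base plate 120 x 90 x 14 mm with an upright threaded steel rod, 14 mm diameter, in the middle. Origin at the centre of the plate's underside, z up along the rod; the rod's top end is 104 mm above it. Any yaw; two small dark cheeks (tops 26 mm above the origin) on its -x side keep the gauge from turning.
- rod_tip (a point): Centre of the top end of the threaded rod (14 mm diameter, last 3 mm tapered to 10.4 mm); z up.
- collar_mid (a point): Centre of the knurled brass collar (cylinder 40 mm diameter, 36 mm high: top 18 mm above, brass underside 18 mm below this point, then a dark spring washer, 36 mm diameter, standing 3 mm below that) on the threaded rod. Quick-travel right-hand thread: one turn clockwise seen from above lowers it 25 mm (4.0 mm per rad). It turns with a light drag of about 0.03 N m and stays where it is left.
- gauge: Loose steel fork gauge, 0.26 kg, standing on the stand's base plate with its slot round the rod: fork 36 x 38 mm, tongue 16 mm wide, 12 mm high, reaching 63 mm out towards its -x between two cheeks. Origin on its underside at the rod's axis. Its top face, under the collar, is trimmed to somewhere from 27 to 33 mm above its underside: exact height unknown, to be felt with the collar.
- collar: The same collar, origin at the centre of its brass underside. The spring washer gives 1 mm per 16 N. Once it meets the gauge, turning torque climbs about 0.008 N m for each N of pressure on the gauge, and the pressure climbs about 65 N per rad. A good nip is 3 to 20 N; over 30 N spoils the setting.
- cap_mid (a point): Centre of the orange plastic dust cap, half-way up: a round cap 25 mm diameter, 18 mm high, 15 g, standing mouth down on the tray, z up. Bore about 17 mm wide and 13 mm deep, open at the underside, so when fully home on the rod this point is 4 mm below the rod's top end.
- tray: White melamine tray 380 x 700 mm fixed on the bench, inner floor 6 mm above its origin (underside centre), rim 16 mm high.
- locknut: Bystander: steel ring nut, 28 mm diameter, 12 mm high; origin at the centre of its underside.
- bin: Bystander: grey plastic bin with hinged lid, 120 x 160 mm, 50 mm high, with a knob on the lid reaching about 90 mm; fixed; origin at the centre of its underside.
- bell: Bystander: chrome bell, 76 mm diameter, 56 mm high with its turning knob; origin at the centre of its underside.
- hexkey: Bystander: steel hex key, 90 x 28 mm, 6 mm thick, lying flat; origin at the middle of its long arm.
- screwjar: Bystander: clear jar with blue cap, 52 mm diameter, 55 mm high; origin at the centre of its underside.
- screwdriver: Bystander: red-handled screwdriver 160 mm long lying flat along its x.

How it is judged (in metres and radians):
On the way, in this order (a step that is already met when the one before it is completed fails the run):
1. the collar nips the gauge with 3 to 20 N and the fingers have let go of it (contact force between collar and gauge between 3 and 20 N and contact force between the fingers and collar below 0.3 N), for 0.2 s.
2. the dust cap is fully home on the rod's end (z of cap_mid in the frame of rod_tip between -0.007 and -0.0015 m and horizontal distance between cap_mid and rod_tip below 0.004 m and angle between cap_mid's own z axis and vertical below 0.15 rad), for 0.2 s.
At the end, for the whole second after the job is handed in: The collar presses on the fork gauge with 3 to 20 N, the gauge stands within 8 mm of where it stood, and the dust cap sits upright on the rod's end, its centre 1.5 to 7 mm below the rod's top, within 4 mm of the rod's axis and tilted less than 0.15 rad; nothing is held (all of step 2 and contact force between collar and gauge between 3 and 20 N and distance of gauge from where it was at the start of the episode below 0.008 m and linear speed of gauge below 0.02 m/s); the robot touches nothing.
It fails at once if the collar is cranked onto the gauge with more than 30 N (contact force between collar and gauge above 30 N).
It fails at once if the cap is rammed on the stand with more than 25 N (contact force between cap and stand above 25 N).
It fails at once if a bystander is moved more than 15 mm (distance of any of locknut, bell, hexkey, screwjar, screwdriver from where it was at the start of the episode above 0.015 m).
It also fails if it takes over 72 s, if anything falls off the work surface, if the arm or the gripper's body presses on something with over 40 N, if the wrist force passes 120 N, or if a joint passes its speed limit or range.

## Working session

There is one attempt and no reset: what is moved stays moved. The work goes in short steps, Python scripts to look and compute and a tool call to move; the robot and the scene stay as the last step left them, time stands still between calls to the robot, and variables do not carry over. Pictures are saved under pics/ and viewed, and the job is handed in when it is done.

Besides the shell and the picture viewer there is one more tool, called after "Emit:" in YAML: its name, and indented under it one key for each argument. servo_tool: Moves the arm, as the interface text tells. Its arguments: {"type":"object","properties":{"increments":{"type":"array"},"newtons":{"type":"number"}},"required":["increments"]}

```bash
mkdir -p pics; cat > h.py <<'E'
import numpy as np, cv2
from rig import read_state, cams, robot
def K(d):
    f=240/np.tan(np.radians(d['vfov'])/2); return f,d['cx'],d['cy']
def world(d,T=None):
    f,cx,cy=K(d); z=d['z_map']; v,u=np.mgrid[0:480,0:640]
    P=np.stack([(u-cx)/f*z,(v-cy)/f*z,z],-1)
    T=d['world_from_camera'] if T is None else T
    return P@T[:3,:3].T+T[:3,3]
def toolT(s):
    T=np.eye(4);T[:3,:3]=np.array(s['ee_rot']);T[:3,3]=s['tcp_pos'];return T
def save(d,n): cv2.imwrite('pics/'+n+'.png',cv2.cvtColor(d['img'],cv2.COLOR_RGB2BGR))
E
python3 - <<'E'
from h import *
s=read_state();print(s)
for c in ['top','scene']:
    d=cams.get_image(c);save(d,c+'0');T=d['world_from_camera'];print(c,d['vfov'],T.round(3).tolist())
    for t in ['collar','cap_mid','rod_tip','gauge','stand','locknut','bell','hexkey','screwjar','screwdriver','bin']:
        for r in cams.look_for(c,t)[:2]:
            print(t,round(r['p'],2),(T[:3,:3]@np.array(r['point'])+T[:3,3]).round(4))
E
```

```text
{'time_s': 0.0, 'joints': array([-7.03638030e+01,  1.26752716e+01,  8.75270927e+01, -6.19177201e-04,
        7.99104462e+01, -7.22619988e+00]), 'qvel': array([-0.00103219,  0.10372833, -0.05212451,  0.07126677,  0.1046495 ,
       -0.10912766]), 'effort': array([-7.26127437e-04, -4.94610572e+01, -3.87379217e+01,  6.98664109e-02,
        5.72613941e-02, -1.78936975e-04]), 'tcp_pos': array([ 0.28215225, -0.55691002,  0.19102474]), 'ee_rot': array([[-6.71667350e-04,  8.92093489e-01,  4.51850368e-01],
       [ 1.85083589e-03,  4.51850805e-01, -8.92091601e-01],
       [-9.99998062e-01,  2.37112078e-04, -1.95461208e-03]]), 'wrist_force': array([-0.88857677, -0.45908107,  0.18257436]), 'wrist_torque': array([ 0.03153437, -0.03144108, -0.00684303]), 'finger_gap': 0.08699821340353282}
top 51.45154464521608 [[0.012, -0.995, 0.102, 0.515], [-0.999, -0.015, -0.03, -0.02], [0.031, -0.101, -0.994, 0.851], [0.0, 0.0, 0.0, 1.0]]
collar 0.71 [0.5015 0.     0.1014]
cap_mid 0.55 [ 0.4325 -0.1926  0.0221]
cap_mid 0.43 [ 0.6978 -0.088   0.0174]
rod_tip 0.82 [ 0.5089 -0.0031  0.0168]
rod_tip 0.27 [0.6765 
[... 223 characters left out ...]
4 0.0982]
screwjar 0.81 [0.6894 0.0453 0.0626]
screwdriver 0.95 [ 0.4541 -0.2935  0.0315]
bin 0.58 [0.6775 0.2173 0.055 ]
scene 52.251282565761535 [[-0.154, 0.778, -0.609, 1.045], [0.988, 0.127, -0.087, 0.053], [0.01, -0.615, -0.788, 0.73], [0.0, 0.0, 0.0, 1.0]]
collar 0.68 [0.5203 0.004  0.1002]
cap_mid 0.58 [ 0.5748 -0.0307  0.0118]
rod_tip 0.65 [0.5235 0.0023 0.0246]
gauge 0.77 [0.5229 0.0072 0.0445]
stand 0.97 [0.5192 0.001  0.0195]
locknut 0.58 [0.5136 0.0014 0.0984]
bell 0.67 [ 0.6584 -0.2833  0.0367]
hexkey 0.49 [ 0.6967 -0.087   0.0138]
hexkey 0.44 [ 0.5754 -0.0341  0.012 ]
screwjar 0.59 [0.7084 0.0417 0.0623]
screwdriver 0.94 [ 0.4697 -0.2918  0.0274]
bin 0.62 [0.6963 0.2189 0.0622]
```

View pics/top0.png

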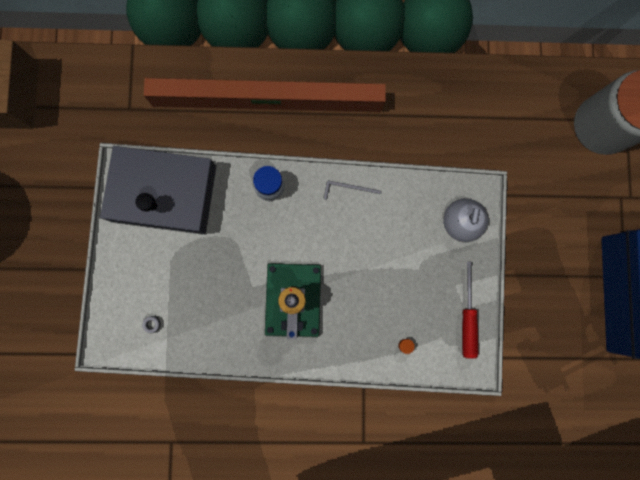

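View pics/scene0.png

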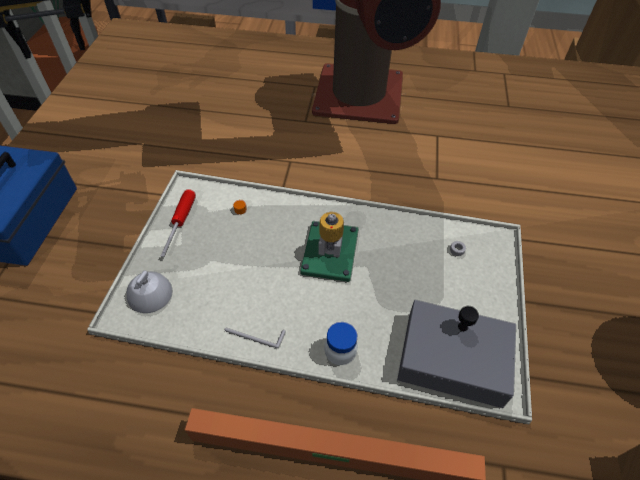

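```bash
python3 - <<'E'
from h import *
for c in ['top','scene']:
    d=cams.get_image(c);W=world(d)
    hsv=cv2.cvtColor(d['img'],cv2.COLOR_RGB2HSV)
    near=(np.hypot(W[...,0]-.51,W[...,1])<.06)
    m=near&(W[...,2]>.07)
    P=W[m];print(c,'z hist',np.histogram(P[:,2],bins=np.arange(.07,.13,.004)))
    t=P[(P[:,2]>np.percentile(P[:,2],40))];print(len(P),P.min(0),P.max(0),np.median(P,0))
    for n,r in (('rod',(0.106,.12)),('coll',(0.09,.1045)),('plate',(.016,.026)),('floor',(0,.012))):
        q=near&(W[...,2]>r[0])&(W[...,2]<r[1]);Q=W[q]
        if len(Q):print(n,len(Q),Q.mean(0).round(4),Q.min(0).round(4),Q.max(0).round(4))
    cm=(hsv[...,0]<14)&(hsv[...,1]>150)&(hsv[...,2]>80)&(np.hypot(W[...,0]-.44,W[...,1]+.19)<.05)
    Q=W[cm];print('cap',len(Q),Q.mean(0).round(4),Q.min(0).round(4),Q.max(0).round(4))
    Q=Q[Q[:,2]>np.percentile(Q[:,2],50)]; print(Q.mean(0))
    g=(hsv[...,0]>55)&(hsv[...,0]<90)&(hsv[...,1]>90)&near
    print(W[g].mean(0), cv2.minAreaRect((W[g][:,:2]*1000).astype(np.float32)))
E
```

```text
top z hist (array([  0,   0,   0,   0,   0,   5, 214, 268,  26,  43,  12,   0,   0,
         0]), array([0.07 , 0.074, 0.078, 0.082, 0.086, 0.09 , 0.094, 0.098, 0.102,
       0.106, 0.11 , 0.114, 0.118, 0.122, 0.126]))
1859 [ 0.48347337 -0.02055698  0.09168241] [0.52388383 0.02001482 0.85103828] [ 0.51510492 -0.02015234  0.85103828]
rod 55 [ 5.037e-01 -2.000e-04  1.085e-01] [ 0.4971 -0.0059  0.106 ] [0.5105 0.006  0.1122]
coll 495 [ 5.038e-01 -3.000e-04  9.820e-02] [ 0.4835 -0.0206  0.0917] [0.5239 0.02   0.1043]
plate 2549 [ 0.5142 -0.0006  0.0205] [ 0.4509 -0.0454  0.016 ] [0.5633 0.0452 0.026 ]
floor 606 [5.159e-01 1.000e-04 6.600e-03] [ 0.472  -0.0594  0.0028] [0.5692 0.0588 0.0106]
cap 167 [ 0.4309 -0.1881  0.024 ] [ 0.4205 -0.2003  0.0163] [ 0.4418 -0.1771  0.0281]
[ 0.43104965 -0.18860566  0.02542009]
[ 0.51431722 -0.00138237  0.04777604] ((506.9265441894531, -0.49642181396484375), (87.79985809326172, 110.81843566894531), 88.90312957763672)
scene z hist (array([ 30,  32,  36,  37,  33,  40,  80, 225,  13,  38,   7,   0,   0,
         0]), array([0.07 , 0.074, 0.078, 0.082, 0.086, 0.09 , 0.094, 0.098, 0.102,
       0.106, 0.11 , 0.114, 0.118, 0.122, 0.126]))
571 [ 0.48293841 -0.01964683  0.0701217 ] [0.5261621  0.02048186 0.11237188] [0.51367164 0.00087831 0.09793917]
rod 45 [5.059e-01 2.000e-04 1.086e-01] [ 0.4973 -0.0066  0.106 ] [0.5136 0.0061 0.1124]
coll 355 [5.089e-01 1.000e-04 9.810e-02] [ 0.4829 -0.0196  0.0901] [0.5254 0.02   0.1045]
plate 1721 [0.5216 0.001  0.0215] [ 0.454  -0.0457  0.016 ] [0.5658 0.0451 0.0259]
floor 473 [0.5239 0.005  0.0078] [ 0.474  -0.0598  0.0037] [0.5697 0.0599 0.0118]
cap 40 [ 0.435  -0.1861  0.019 ] [ 0.4206 -0.2001  0.0093] [ 0.4424 -0.1769  0.0284]
[ 0.43207666 -0.18573396  0.02387052]
[0.52342286 0.00074768 0.02118969] ((509.7071533203125, -0.8573722839355469), (88.24080657958984, 111.97572326660156), 89.20365142822266)
```

Emit:
servo_tool:
  increments: [-10,0,0,0,45,-40,1,-20,0,0,0,90,-80,1,-30,0,0,0,135,-120,1,-40,0,0,0,180,-160,1,-50,0,0,0,225,-198,1]

```text
time_s: 1.92
tcp_pos: [0.3941, -0.2775, 0.1924]
ee_rot: [[0.001, 0.222, 0.975], [-0.0, 0.975, -0.222], [-1.0, -0.0, 0.001]]
wrist_force: [0.7, -0.5, 0.5]
finger_gap: 0.0869
```

```bash
cat > mv.py <<'E'
import sys
from h import *
def need(tgt,az,s=None):
    s=s or read_state();R=np.array(s['ee_rot'])
    d=R.T@(np.array(tgt)-s['tcp_pos'])*1000
    a=np.degrees(np.arctan2(R[1,2],R[0,2]))
    print('t',round(s['time_s'],2),'tcp',np.round(s['tcp_pos'],4),'j',np.round(s['joints'],1),'az',round(a,2),'gap',round(s['finger_gap'],4))
    from scipy.spatial.transform import Rotation as Ro
    c,q=np.cos(np.radians(az)),np.sin(np.radians(az))
    z=np.array([c,q,0]);x=np.array([0,0,-1.]);T=np.stack([x,np.cross(z,x),z],1)
    rv=Ro.from_matrix(R.T@T).as_rotvec(degrees=True)
    print('turn',rv.round(1),'shift mm',d.round(1),'F',np.round(s['wrist_force'],2),'Tq',np.round(s['wrist_torque'],3))
E
python3 -c "
from mv import *
need([.504,0,.19],100)"
```

```text
t 1.93 tcp [ 0.3941 -0.2775  0.1924] j [-44.5  -7.4 108.2   0.   79.2 -31.7] az -12.83 gap 0.0869
turn [-1.128e+02  0.000e+00  1.000e-01] shift mm [  2.4 295.   45.5] F [ 0.66 -0.53  0.49] Tq [-0.041 -0.125 -0.031]
```

Emit:
servo_tool:
  increments: [-10,0,0,0,59,9,1,-20,0,0,0,118,18,1,-30,0,0,0,177,27,1,-40,0,0,0,236,36,1,-50,0,0,0,295,45.5,1]

```text
time_s: 2.55
tcp_pos: [0.5057, -0.0005, 0.1926]
ee_rot: [[0.001, -0.604, 0.797], [-0.0, 0.797, 0.604], [-1.0, -0.001, 0.001]]
wrist_force: [0.2, -0.3, 0.7]
finger_gap: 0.0873
```

Emit:
servo_tool:
  increments: [-10,0,0,0,0,0,1,-20,0,0,0,0,0,1,-30,0,0,0,0,0,1,-40,0,0,0,0,0,1,-50,0,0,0,0,0,1]

```text
time_s: 3.18
tcp_pos: [0.505, -0.0023, 0.1923]
ee_rot: [[0.0, -0.999, 0.049], [-0.0, 0.049, 0.999], [-1.0, -0.0, -0.0]]
wrist_force: [0.5, -0.4, 0.2]
finger_gap: 0.0868
```

```bash
python3 - <<'E'
from mv import *
need([.504,0,.12],100)
s=read_state();d=cams.get_image('wrist');save(d,'w1')
T=toolT(s)@d['T_tool_cam'];print(d['T_tool_cam'].round(3).tolist())
W=world(d,T);ok=(d['z_map']>0)&(np.hypot(W[...,0]-.505,W[...,1])<.06)
print(np.histogram(W[ok][:,2],bins=np.arange(0,.13,.004)))
for r in ((.105,.116),(.094,.102)):
    q=ok&(W[...,2]>r[0])&(W[...,2]<r[1]);Q=W[q]
    if len(Q):print(len(Q),Q.mean(0).round(4),Q.min(0).round(4),Q.max(0).round(4),cv2.minEnclosingCircle((Q[:,:2]*1000).astype(np.float32)))
E
```

```text
t 3.17 tcp [ 0.505  -0.0023  0.1923] j [ -9.2  -4.  105.   -0.   78.9 -96.4] az 87.2 gap 0.0868
turn [-12.8  -0.    0. ] shift mm [72.3  1.2  2.2] F [ 0.49 -0.43  0.21] Tq [ 0.11  -0.108 -0.046]
[[0.001, -0.295, 0.956, -0.193], [-0.0, -0.956, -0.295, 0.083], [1.0, 0.0, -0.001, -0.0], [0.0, 0.0, 0.0, 1.0]]
(array([   0, 1001,   30,    1, 1168, 3348,   52,  195,  614,   27,   25,
         26,   48,  108,    0,    2,   22,   30,   30,   28,   35,   35,
         43,   78, 1219,   26,  150,   68,    0,    0,    0,    0]), array([0.   , 0.004, 0.008, 0.012, 0.016, 0.02 , 0.024, 0.028, 0.032,
       0.036, 0.04 , 0.044, 0.048, 0.052, 0.056, 0.06 , 0.064, 0.068,
       0.072, 0.076, 0.08 , 0.084, 0.088, 0.092, 0.096, 0.1  , 0.104,
       0.108, 0.112, 0.116, 0.12 , 0.124, 0.128]))
201 [ 0.5015 -0.0014  0.1075] [ 0.4949 -0.0082  0.1052] [0.5084 0.005  0.1116] ((501.8284606933594, -1.2903313636779785), 7.021238327026367)
1287 [ 0.5004 -0.0013  0.098 ] [ 0.4812 -0.021   0.094 ] [0.5222 0.0188 0.1006] ((501.6837158203125, -1.5314664840698242), 20.620384216308594)
```

View pics/w1.png

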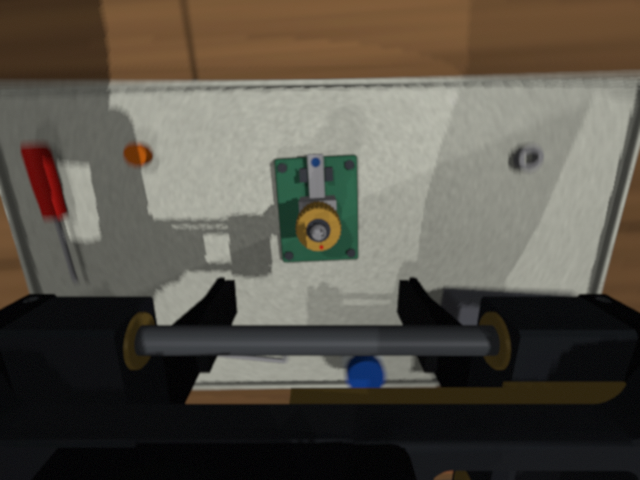

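Emit:
servo_tool:
  increments: [0,0,0,30,2.3,1.4,1,0,0,0,60,2.3,1.4,1,0,0,0,90,2.3,1.4,1,0,0,0,122,2.3,1.4,1,0,0,0,122,2.3,1.4,1]

```text
time_s: 3.85
tcp_pos: [0.5002, -0.0004, 0.0677]
ee_rot: [[-0.006, -0.998, 0.057], [0.001, 0.057, 0.998], [-1.0, 0.006, 0.001]]
wrist_force: [-1.3, -0.6, 0.7]
finger_gap: 0.0871
```

```bash
python3 - <<'E'
from mv import *
need([.5027,-.0008,.07],87)
d=cams.get_image('scene');save(d,'s2');cv2.imwrite('pics/s2c.png',cv2.resize(cv2.cvtColor(d['img'],4)[150:300,240:420],None,fx=4,fy=4))
E
```

```text
t 3.85 tcp [ 5.002e-01 -4.000e-04  6.770e-02] j [ -9.1   3.2 112.    0.   65.1 -95.8] az 86.74 gap 0.0871
turn [-0.3  0.  -0.3] shift mm [-2.3 -2.5 -0.2] F [-1.25 -0.57  0.71] Tq [ 0.153 -0.092 -0.028]
```

View pics/s2c.png

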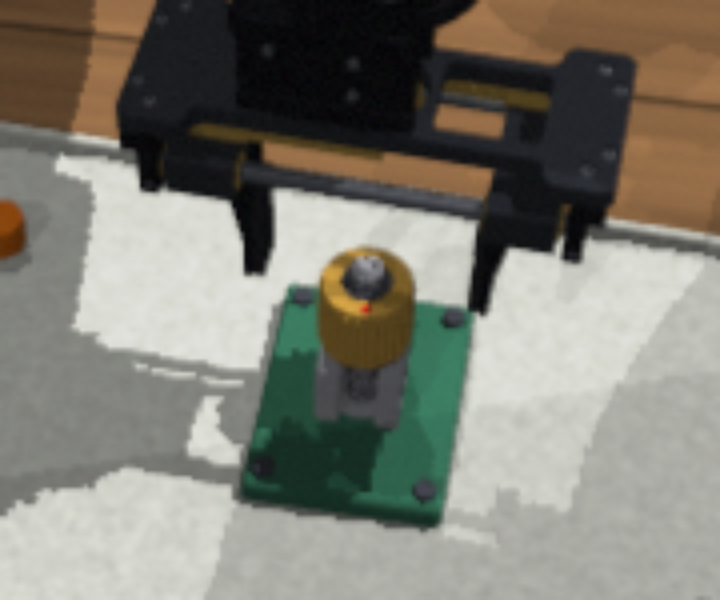

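Emit:
servo_tool:
  increments: [0,0,0,-1,-1,0,1,0,0,0,-1,-1,0,1,0,0,0,-1,-1,0,1,0,0,0,-1,-1,0,0.6,0,0,0,-1,-1,0,0.55]
  newtons: 5

```text
time_s: 4.53
tcp_pos: [0.5038, -0.0009, 0.0713]
ee_rot: [[0.0, -0.998, 0.055], [-0.0, 0.055, 0.998], [-1.0, -0.0, -0.0]]
wrist_force: [0.4, -0.3, -0.8]
finger_gap: 0.0739
```

```bash
python3 -c "
from mv import *
need([.5027,-.0008,.07],87)"
```

```text
t 4.53 tcp [ 0.5038 -0.0009  0.0713] j [ -9.1   3.2 111.7  -0.   65.1 -95.9] az 86.86 gap 0.0739
turn [-0.1 -0.   0. ] shift mm [1.3 1.1 0. ] F [ 0.43 -0.25 -0.77] Tq [ 0.102 -0.083 -0.008]
```

Emit:
servo_tool:
  increments: [0,0,0,1,0.8,0,0.45,0,0,0,1,0.8,0,0.4,0,0,0,1,0.8,0,0.3,0,0,0,1,0.8,0,0.3,0,0,0,1,0.8,0,0.3]
  newtons: 5

```text
time_s: 5.15
tcp_pos: [0.503, -0.0008, 0.0701]
ee_rot: [[0.0, -0.998, 0.055], [0.0, 0.055, 0.998], [-1.0, -0.0, 0.0]]
wrist_force: [0.6, -0.7, -0.3]
finger_gap: 0.0286
```

```bash
python3 -c "
from mv import *
need([.5027,-.0008,.07],87)"
```

```text
t 5.15 tcp [ 0.503  -0.0008  0.0701] j [ -9.1   3.1 111.9   0.   65.  -95.9] az 86.86 gap 0.0286
turn [-0.1  0.   0. ] shift mm [0.1 0.3 0. ] F [ 0.62 -0.66 -0.31] Tq [ 0.146 -0.107  0.018]
```

```bash
python3 - <<'E'
from mv import *
d=cams.get_image('scene');cv2.imwrite('pics/s3c.png',cv2.resize(cv2.cvtColor(d['img'],4)[150:300,240:420],None,fx=4,fy=4))
print(read_state()['finger_gap'])
d=cams.get_image('wrist');save(d,'w3')
E
```

```text
0.02768496206437129
```

View pics/s3c.png

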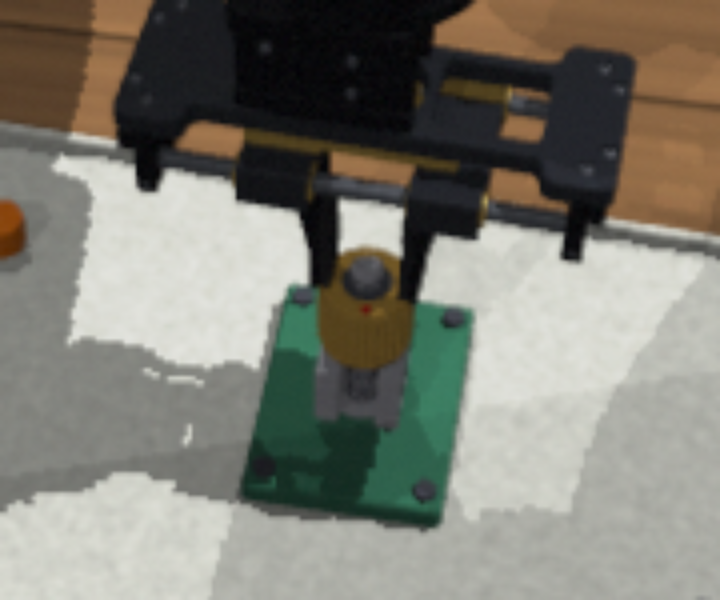

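View pics/w3.png

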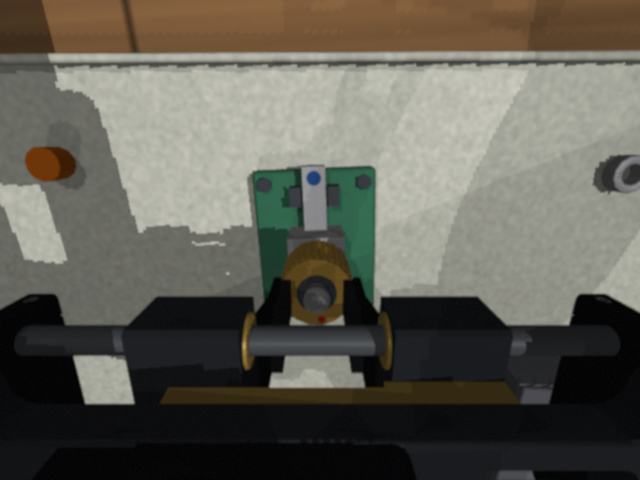

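```bash
python3 - <<'E'
from mv import *
need([.5027,-.0008,.07],87)
for c in ('scene','top','wrist'):
    s=read_state();d=cams.get_image(c);W=world(d,toolT(s)@d['T_tool_cam'] if c=='wrist' else None)
    dark=(d['img'].max(-1)<60)&(d['z_map']>0)&(np.hypot(W[...,0]-.503,W[...,1])<.045)&(W[...,2]>.055)
    P=W[dark];
    for a in np.arange(.055,.15,.01):
        Q=P[(P[:,2]>=a)&(P[:,2]<a+.01)]
        for sg in (-1,1):
            q=Q[Q[:,1]*sg>0]
            if len(q)>2: print(c,round(a,3),sg,len(q),q.min(0).round(3),q.max(0).round(3))
E
```

```text
t 5.25 tcp [ 0.5031 -0.0008  0.0702] j [ -9.1   3.1 111.8  -0.   65.  -95.9] az 86.86 gap 0.0273
turn [-0.1 -0.   0. ] shift mm [0.2 0.4 0. ] F [0.02 0.02 0.47] Tq [ 0.107 -0.151 -0.004]
scene 0.095 -1 33 [ 0.501 -0.022  0.096] [ 0.515 -0.     0.104]
scene 0.095 1 33 [0.498 0.    0.098] [0.515 0.019 0.105]
scene 0.105 -1 29 [ 0.502 -0.022  0.105] [ 0.515 -0.014  0.114]
scene 0.105 1 21 [0.509 0.006 0.106] [0.517 0.021 0.114]
scene 0.115 -1 27 [ 0.502 -0.022  0.115] [ 0.515 -0.013  0.125]
scene 0.115 1 20 [0.513 0.013 0.115] [0.517 0.022 0.125]
scene 0.125 -1 31 [ 0.501 -0.024  0.125] [ 0.516 -0.014  0.134]
scene 0.125 1 22 [0.512 0.014 0.125] [0.518 0.023 0.135]
scene 0.135 -1 36 [ 0.497 -0.026  0.135] [ 0.515 -0.013  0.145]
scene 0.135 1 26 [0.512 0.014 0.135] [0.518 0.024 0.145]
scene 0.145 -1 35 [ 0.504 -0.027  0.145] [ 0.515 -0.014  0.155]
scene 0.145 1 7 [0.514 0.015 0.145] [0.518 0.025 0.148]
wrist 0.065 -1 7 [ 0.492 -0.021  0.066] [ 0.496 -0.019  0.074]
wrist 0.065 1 19 [0.488 0.013 0.066] [0.495 0.019 0.075]
wrist 0.075 -1 3 [ 0.496 -0.021  0.076] [ 0.496 -0.021  0.082]
wrist
[... 209 characters left out ...]
095] [ 0.515 -0.     0.105]
wrist 0.095 1 374 [0.491 0.    0.096] [0.512 0.022 0.105]
wrist 0.105 -1 413 [ 0.489 -0.023  0.105] [ 0.508 -0.     0.115]
wrist 0.105 1 287 [0.491 0.    0.105] [0.509 0.022 0.115]
wrist 0.115 -1 249 [ 0.489 -0.023  0.115] [ 0.509 -0.014  0.125]
wrist 0.115 1 251 [0.491 0.012 0.115] [0.51  0.022 0.125]
wrist 0.125 -1 307 [ 0.489 -0.025  0.125] [ 0.503 -0.014  0.135]
wrist 0.125 1 302 [0.491 0.012 0.125] [0.505 0.024 0.135]
wrist 0.135 -1 357 [ 0.489 -0.026  0.135] [ 0.508 -0.014  0.145]
wrist 0.135 1 363 [0.491 0.012 0.135] [0.509 0.025 0.145]
wrist 0.145 -1 318 [ 0.489 -0.024  0.145] [ 0.51  -0.014  0.155]
wrist 0.145 1 305 [0.491 0.012 0.145] [0.513 0.023 0.155]
```

Emit:
servo_tool:
  increments: [0,0,0,0,0,0,0.25,0,0,0,0,0,0,0.25,0,0,0,0,0,0,0.25,0,0,0,0,0,0,0.25,0,0,0,0,0,0,0.25]
  newtons: 5

```text
time_s: 6.02
tcp_pos: [0.503, -0.0008, 0.0701]
ee_rot: [[-0.0, -0.998, 0.055], [0.0, 0.055, 0.998], [-1.0, 0.0, 0.0]]
wrist_force: [-0.1, 0.0, -0.5]
finger_gap: 0.0218
```

```bash
python3 - <<'E'
from mv import *
need([.5027,-.0008,.07],87)
s=read_state();d=cams.get_image('wrist');cv2.imwrite('pics/w4.png',cv2.resize(cv2.cvtColor(d['img'],4)[220:340,240:400],None,fx=5,fy=5))
E
```

```text
t 6.03 tcp [ 0.503  -0.0008  0.0701] j [ -9.1   3.1 111.9   0.   65.  -95.9] az 86.86 gap 0.0218
turn [-0.1  0.  -0. ] shift mm [0.1 0.3 0. ] F [-0.07  0.02 -0.53] Tq [ 0.136 -0.102  0.001]
```

View pics/w4.png

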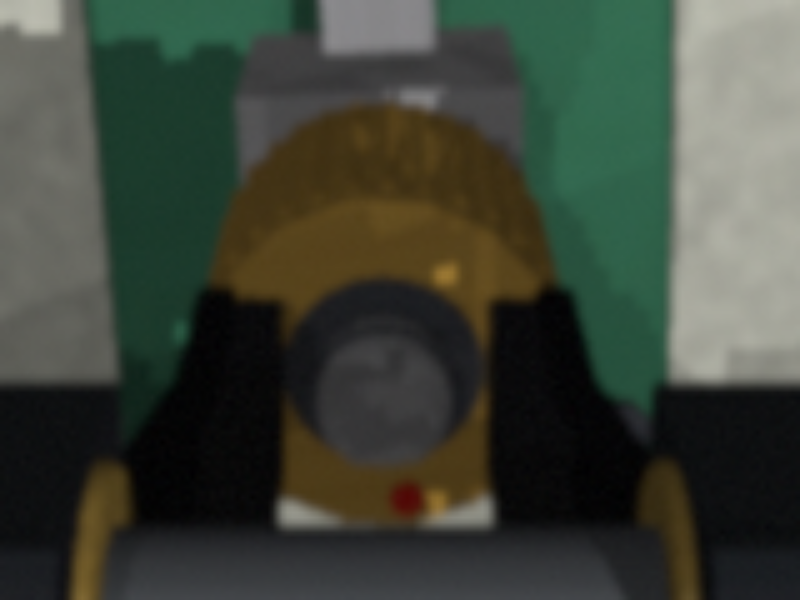

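```bash
python3 - <<'E'
from h import *
d=cams.get_image('scene');T=np.linalg.inv(d['world_from_camera']);f,cx,cy=K(d)
for y in(-.048,.046):
  for z in (.07,.098):
    p=T[:3,:3]@np.array([.503,y,z])+T[:3,3];u,v=p[0]/p[2]*f+cx,p[1]/p[2]*f+cy;print(y,z,(u-240)*4,(v-150)*4)
E
```

```text
-0.048 0.07 256.359988818127 306.79715455428254
-0.048 0.098 255.59423075653604 264.83143314222104
0.046 0.07 469.4785736841982 333.637803444274
0.046 0.098 474.38092359660664 291.97252682758347
```

Emit:
servo_tool:
  increments: [0,0,0,0,0,0,0.9,0,0,0,0,0,0,0.9,0,0,0,0,0,0,0.9,0,0,0,0,0,0,0.9,0,0,0,0,0,0,0.9]
  newtons: 5

```text
time_s: 6.75
tcp_pos: [0.503, -0.0008, 0.0701]
ee_rot: [[-0.0, -0.999, 0.055], [-0.0, 0.055, 0.999], [-1.0, 0.0, -0.0]]
wrist_force: [0.4, 0.4, -0.6]
finger_gap: 0.0639
```

```bash
python3 - <<'E'
from mv import *
need([.5027,-.0008,.07],87)
for c in ('scene','wrist'):
    s=read_state();d=cams.get_image(c);W=world(d,toolT(s)@d['T_tool_cam'] if c=='wrist' else None)
    save(d,'o_'+c)
    dark=(d['img'].max(-1)<60)&(d['z_map']>0)&(abs(W[...,0]-.503)<.03)&(abs(W[...,1])<.065)&(W[...,2]>.04)
    P=W[dark];
    for a in np.arange(.04,.15,.008):
        Q=P[(P[:,2]>=a)&(P[:,2]<a+.008)]
        for sg in (-1,1):
            q=Q[Q[:,1]*sg>0.025]
            if len(q)>2: print(c,round(a,3),sg,len(q),q.min(0).round(3),q.max(0).round(3))
E
```

```text
t 6.75 tcp [ 0.503  -0.0008  0.0701] j [ -9.1   3.1 111.9  -0.   65.  -95.9] az 86.86 gap 0.0639
turn [-0.1 -0.  -0. ] shift mm [0.1 0.3 0. ] F [ 0.41  0.38 -0.58] Tq [ 0.142 -0.121 -0.   ]
scene 0.096 -1 3 [ 0.509 -0.039  0.103] [ 0.512 -0.036  0.103]
scene 0.096 1 6 [0.514 0.032 0.102] [0.518 0.038 0.104]
scene 0.104 -1 14 [ 0.505 -0.039  0.104] [ 0.513 -0.032  0.112]
scene 0.104 1 13 [0.513 0.032 0.105] [0.517 0.039 0.112]
scene 0.112 -1 22 [ 0.504 -0.039  0.113] [ 0.514 -0.032  0.12 ]
scene 0.112 1 15 [0.513 0.032 0.112] [0.518 0.039 0.12 ]
scene 0.12 -1 21 [ 0.5   -0.041  0.121] [ 0.514 -0.032  0.128]
scene 0.12 1 14 [0.514 0.033 0.12 ] [0.518 0.039 0.128]
scene 0.128 -1 23 [ 0.5   -0.043  0.128] [ 0.514 -0.032  0.136]
scene 0.128 1 19 [0.514 0.032 0.128] [0.518 0.041 0.136]
scene 0.136 -1 26 [ 0.497 -0.044  0.136] [ 0.514 -0.032  0.144]
scene 0.136 1 22 [0.514 0.031 0.137] [0.518 0.042 0.144]
scene 0.144 -1 34 [ 0.504 -0.044  0.144] [ 0.514 -0.032  0.152]
scene 0.144 1 14 [0.507 0.032 0.144] [0.518 0.043 0.152]
wrist 0.096 -1 67 [ 0.488 -0.041  0.1  ] [ 0.509 -0.034  0.104]
wrist 0.096 1 49 [0.493 0.033 0.101] [0.512 0.041 0.104]
wrist 0.104 -1 214 [ 0.488 -0.042  0.104] [ 0.509 -0.034  0.112]
wrist 0.104 1 222 [0.493 0.032 0.104] [0.512 0.041 0.112]
wrist 0.112 -1 254 [ 0.488 -0.043  0.112] [ 0.509 -0.034  0.12 ]
wrist 0.112 1 250 [0.492 0.032 0.112] [0.513 0.042 0.12 ]
wrist 0.12 -1 309 [ 0.488 -0.044  0.12 ] [ 0.505 -0.034  0.128]
wrist 0.12 1 300 [0.492 0.032 0.12 ] [0.509 0.042 0.128]
wrist 0.128 -1 263 [ 0.488 -0.045  0.128] [ 0.501 -0.035  0.136]
wrist 0.128 1 266 [0.492 0.033 0.128] [0.504 0.044 0.136]
wrist 0.136 -1 338 [ 0.487 -0.047  0.136] [ 0.509 -0.034  0.144]
wrist 0.136 1 343 [0.492 0.032 0.136] [0.513 0.046 0.144]
wrist 0.144 -1 424 [ 0.488 -0.047  0.144] [ 0.511 -0.034  0.152]
wrist 0.144 1 430 [0.492 0.032 0.144] [0.515 0.047 0.152]
```

View pics/o_wrist.png

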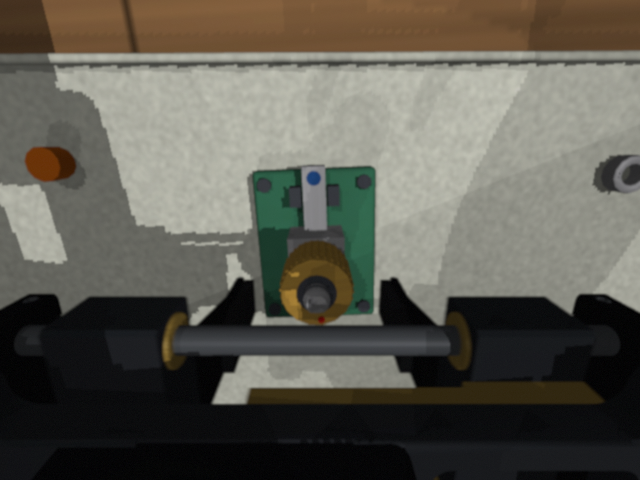

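```bash
python3 - <<'E'
from mv import *
s=read_state()
for c in ('scene','wrist'):
    d=cams.get_image(c);W=world(d,toolT(s)@d['T_tool_cam'] if c=='wrist' else None)
    R=np.array(s['ee_rot']);L=(W-s['tcp_pos'])@R  # tool coords
    m=(d['z_map']>0)&(W[...,2]>.1)&(np.hypot(W[...,0]-.503,W[...,1])<.13)&(abs(L[...,2])<.11)
    P=L[m]
    print(c)
    for a in np.arange(-.2,-.028,.01):
        q=P[(P[:,0]>=a)&(P[:,0]<a+.01)]
        c0=q[abs(q[:,2])<.025]
        if len(q):print(round(a,3),len(q),'y',q[:,1].min().round(3),q[:,1].max().round(3),'z',q[:,2].min().round(3),q[:,2].max().round(3),'centre',len(c0),(c0[:,1].min().round(3),c0[:,1].max().round(3)) if len(c0) else '')
E
```

```text
scene
-0.2 219 y -0.04 0.002 z -0.05 0.018 centre 138 (np.float64(-0.04), np.float64(-0.025))
-0.19 11 y -0.024 0.003 z -0.039 0.018 centre 7 (np.float64(-0.024), np.float64(-0.022))
-0.18 203 y -0.026 -0.014 z -0.048 0.018 centre 142 (np.float64(-0.026), np.float64(-0.014))
-0.17 201 y -0.027 0.011 z -0.048 0.018 centre 124 (np.float64(-0.027), np.float64(0.011))
-0.16 325 y -0.027 0.023 z -0.048 0.018 centre 216 (np.float64(-0.027), np.float64(0.023))
-0.15 2213 y -0.039 0.037 z -0.094 0.096 centre 284 (np.float64(-0.029), np.float64(0.024))
-0.14 575 y -0.04 0.02 z -0.092 0.095 centre 139 (np.float64(-0.028), np.float64(0.019))
-0.13 779 y -0.041 0.025 z -0.092 0.092 centre 52 (np.float64(-0.033), np.float64(0.024))
-0.12 574 y -0.042 0.026 z -0.086 0.088 centre 162 (np.float64(-0.036), np.float64(0.026))
-0.11 100 y -0.04 -0.001 z -0.086 0.087 centre 0 
-0.1 7 y -0.007 0.006 z -0.04 -0.039 centre 0 
-0.09 27 y -0.013 0.006 z -0.044 0.037 centre 0 
-0.08 66 y -0.014 -0.001 z -0.048 0.049 centre 0 
-0.07 61 y -0.013 0.007 z -0.046 0.048 centre 0 
-0.06 62 y -0.014 0.008 z -0.045 0.
[... 612 characters left out ...]
e 1714 (np.float64(0.023), np.float64(0.032))
-0.12 20157 y -0.026 0.04 z -0.087 0.087 centre 5690 (np.float64(0.027), np.float64(0.035))
-0.11 4369 y -0.033 0.04 z -0.087 0.087 centre 0 
-0.1 933 y -0.01 0.014 z -0.043 0.042 centre 0 
-0.09 805 y -0.011 0.007 z -0.043 0.042 centre 0 
-0.08 1022 y -0.01 0.013 z -0.052 0.051 centre 0 
-0.07 751 y 0.002 0.013 z -0.05 0.049 centre 0 
-0.06 804 y -0.004 0.013 z -0.048 0.047 centre 0 
-0.05 720 y -0.008 0.013 z -0.046 0.046 centre 25 (np.float64(-0.003), np.float64(0.007))
-0.04 1181 y -0.009 0.013 z -0.046 0.046 centre 635 (np.float64(-0.006), np.float64(0.009))
-0.03 8 y 0.004 0.011 z -0.007 0.037 centre 7 (np.float64(0.004), np.float64(0.011))
```

View pics/o_scene.png

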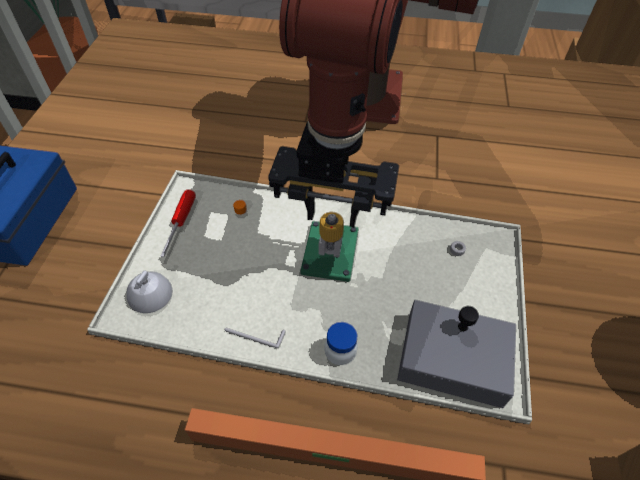

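Emit:
servo_tool:
  increments: [0,0,0,10,0,0,0.9,0,0,0,20,0,0,0.8,0,0,0,30,0,0,0.6,0,0,0,30,0,0,0.55,0,0,0,30,0,0,0.53]
  newtons: 5

```text
time_s: 7.58
tcp_pos: [0.503, -0.0008, 0.0401]
ee_rot: [[-0.0, -0.999, 0.055], [0.0, 0.055, 0.999], [-1.0, 0.0, 0.0]]
wrist_force: [0.8, 0.3, 0.4]
finger_gap: 0.05
```

Emit:
servo_tool:
  increments: [0,0,0,0,0,0,0.5,0,0,0,0,0,0,0.45,0,0,0,0,0,0,0.43,0,0,0,0,0,0,0.4,0,0,0,0,0,0,0.4]
  newtons: 5

```text
time_s: 8.2
tcp_pos: [0.5033, -0.001, 0.0405]
ee_rot: [[0.001, -0.998, 0.055], [-0.0, 0.055, 0.998], [-1.0, -0.001, -0.0]]
wrist_force: [-0.8, -2.1, 3.1]
finger_gap: 0.0401
```

```bash
python3 - <<'E'
from mv import *
need([.5027,-.0008,.04],87)
s=read_state();d=cams.get_image('wrist');cv2.imwrite('pics/w5.png',cv2.resize(cv2.cvtColor(d['img'],4)[220:380,220:420],None,fx=4,fy=4))
need([.5027,-.0008,.04],87)
E
```

```text
t 8.2 tcp [ 0.5033 -0.001   0.0405] j [ -9.1   5.6 112.8  -0.   61.5 -95.9] az 86.86 gap 0.0401
turn [-0.1 -0.   0. ] shift mm [0.5 0.6 0.2] F [-0.82 -2.12  3.12] Tq [-0.123 -0.079 -0.034]
t 8.25 tcp [ 0.5033 -0.001   0.0405] j [ -9.1   5.6 112.8  -0.   61.5 -95.9] az 86.86 gap 0.04
turn [-0.1 -0.   0. ] shift mm [0.5 0.6 0.2] F [-0.03 -1.3   1.82] Tq [-0.141 -0.08  -0.035]
```

View pics/w5.png

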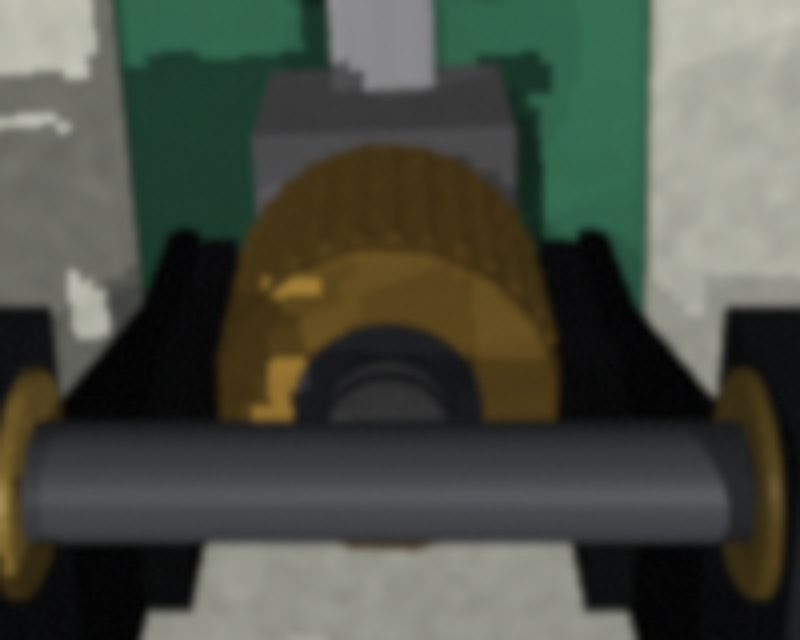

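Emit:
servo_tool:
  increments: [10,0,0,0.7,0,0,0.4,20,0,0,1.4,0,0,0.4,30,0,0,2.1,0,0,0.4,40,0,0,2.8,0,0,0.4,40,0,0,2.8,0,0,0.4]
  newtons: 5

```text
time_s: 8.88
tcp_pos: [0.5032, -0.0011, 0.0376]
ee_rot: [[0.0, -0.731, 0.683], [-0.0, 0.683, 0.731], [-1.0, -0.001, -0.0]]
wrist_force: [0.1, -1.7, 3.1]
finger_gap: 0.0399
```

```bash
python3 - <<'E'
from mv import *
need([.5027,-.0008,.04],87)
d=cams.get_image('scene');cv2.imwrite('pics/s6.png',cv2.resize(cv2.cvtColor(d['img'],4)[170:290,260:400],None,fx=5,fy=5))
need([.5027,-.0008,.04],87)
for c in ['scene','top']:
    d=cams.get_image(c)
    W=world(d)
    im=d['img'].astype(int);r=(im[...,0]>110)&(im[...,1]<70)&(im[...,2]<70)&(np.hypot(W[...,0]-.503,W[...,1])<.025);print(c,r.sum(),W[r].mean(0) if r.any() else'')
E
```

```text
t 8.88 tcp [ 0.5032 -0.0011  0.0376] j [ -9.1   5.9 112.9  -0.   61.2 -56. ] az 46.94 gap 0.0399
turn [-40.1  -0.    0. ] shift mm [-2.4  0.6 -0.1] F [ 0.06 -1.71  3.12] Tq [-0.281 -0.045 -0.001]
t 8.93 tcp [ 0.5032 -0.0011  0.0376] j [ -9.1   5.9 112.9  -0.   61.2 -56.1] az 47.06 gap 0.0398
turn [-39.9  -0.    0. ] shift mm [-2.4  0.6 -0.2] F [-0.02 -1.    3.02] Tq [-0.351 -0.016 -0.048]
scene 73 [5.14414165e-01 2.68996534e-04 4.48081327e-01]
top 0
```

View pics/s6.png

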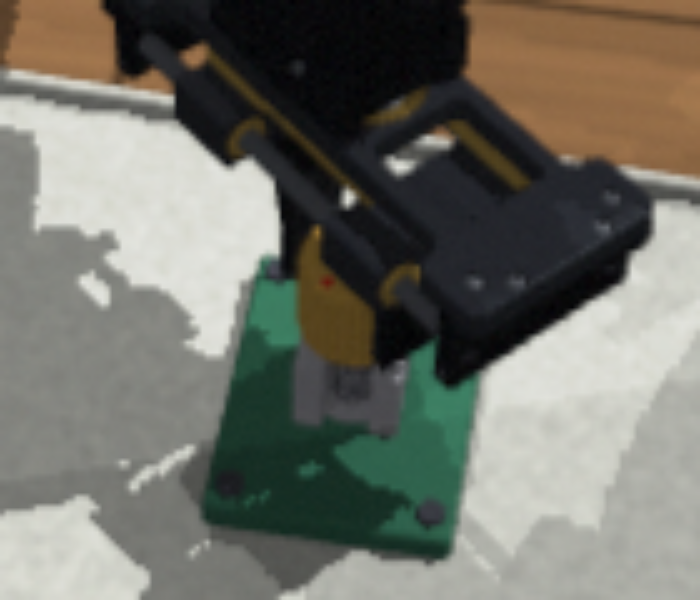

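Emit:
servo_tool:
  increments: [8,0,0,0.6,0,0,0.4,16,0,0,1.1,0,0,0.4,24,0,0,1.7,0,0,0.4,30,0,0,2.1,0,0,0.4,30,0,0,2.1,0,0,0.4]
  newtons: 5

```text
time_s: 9.65
tcp_pos: [0.5031, -0.0011, 0.0355]
ee_rot: [[0.0, -0.293, 0.956], [-0.0, 0.956, 0.293], [-1.0, -0.0, 0.0]]
wrist_force: [-0.3, -3.5, 4.7]
finger_gap: 0.0399
```

```bash
cat > tq.py <<'E'
from mv import *
need([.503,-.0008,.04],87)
tz=[];ef=[];f=[]
for i in range(6):
    s=read_state();tz.append(s['wrist_torque'][2]);ef.append(s['effort'][5]);f.append(s['wrist_force']);cams.get_image('top')
print('tz',np.round(tz,3),'mean',np.mean(tz).round(4),'eff6',np.round(ef,3),np.mean(ef).round(4),'F',np.mean(f,0).round(2))
E
python3 tq.py
```

```text
t 9.65 tcp [ 0.5031 -0.0011  0.0355] j [ -9.1   6.1 113.   -0.   60.9 -26.1] az 17.01 gap 0.0399
turn [-70.  -0.   0.] shift mm [-4.5  0.3 -0.1] F [-0.3  -3.49  4.74] Tq [-0.504  0.073 -0.088]
tz [-0.088 -0.016 -0.052 -0.079 -0.038 -0.102] mean -0.0625 eff6 [ 0.529  0.13  -0.06  -0.082 -0.048 -0.038] 0.0717 F [-1.06 -3.14  4.89]
```

Emit:
servo_tool:
  increments: [3,0,0,0.0,-0.2,0,0.4,6,0,0,0.1,-0.3,0,0.4,9,0,0,0.3,-0.3,0,0.4,12,0,0,0.5,-0.3,0,0.4,12,0,0,0.5,-0.3,0,0.4]
  newtons: 5

```text
time_s: 10.58
tcp_pos: [0.5031, -0.0011, 0.0347]
ee_rot: [[0.0, -0.087, 0.996], [0.0, 0.996, 0.087], [-1.0, 0.0, 0.0]]
wrist_force: [-0.7, -3.1, 3.8]
finger_gap: 0.0397
```

```bash
python3 tq.py
```

```text
t 10.57 tcp [ 0.5031 -0.0011  0.0347] j [ -9.1   6.2 113.    0.   60.8 -14.1] az 5.0 gap 0.0397
turn [-82.   0.   0.] shift mm [-5.3  0.3 -0.1] F [-0.75 -3.06  3.78] Tq [-0.397 -0.016 -0.018]
tz [-0.018 -0.013 -0.03  -0.036 -0.004  0.037] mean -0.0108 eff6 [ 0.225  0.026 -0.039 -0.049 -0.043 -0.034] 0.0144 F [ 0.04 -2.27  3.09]
```

Emit:
servo_tool:
  increments: [3,0,0,0.2,-0.2,0,0.4,6,0,0,0.3,-0.3,0,0.4,9,0,0,0.5,-0.3,0,0.4,10,0,0,0.6,-0.3,0,0.4,10,0,0,0.6,-0.3,0,0.4]
  newtons: 5

```text
time_s: 11.5
tcp_pos: [0.503, -0.0011, 0.034]
ee_rot: [[-0.0, 0.089, 0.996], [0.0, 0.996, -0.089], [-1.0, 0.0, -0.0]]
wrist_force: [-0.1, -0.5, 1.7]
finger_gap: 0.0401
```

```bash
python3 tq.py
```

```text
t 11.5 tcp [ 0.503  -0.0011  0.034 ] j [ -9.1   6.2 113.    0.   60.8  -4.1] az -5.09 gap 0.0401
turn [-92.1   0.   -0. ] shift mm [-6.   0.3 -0.1] F [-0.14 -0.48  1.69] Tq [-0.063 -0.087 -0.029]
tz [-0.029 -0.038 -0.047 -0.001 -0.028  0.002] mean -0.0236 eff6 [ 0.069 -0.003 -0.02  -0.023 -0.02  -0.017] -0.0025 F [ 0.11 -0.02  1.54]
```

Emit:
servo_tool:
  increments: [3,0,0,0.2,0,0,0.4,6,0,0,0.4,0,0,0.4,9,0,0,0.6,0,0,0.4,10,0,0,0.7,0,0,0.4,10,0,0,0.7,0,0,0.4]
  newtons: 5

```text
time_s: 12.42
tcp_pos: [0.503, -0.0012, 0.0335]
ee_rot: [[-0.0, 0.26, 0.966], [0.0, 0.966, -0.26], [-1.0, 0.0, -0.0]]
wrist_force: [-0.1, 2.2, 2.8]
finger_gap: 0.0396
```

```bash
python3 tq.py
```

```text
t 12.43 tcp [ 0.503  -0.0012  0.0335] j [ -9.1   6.3 113.    0.   60.7   5.9] az -15.09 gap 0.0396
turn [-102.1    0.    -0. ] shift mm [-6.5  0.4 -0.1] F [-0.07  2.24  2.81] Tq [0.281 0.007 0.093]
tz [0.093 0.057 0.082 0.066 0.076 0.087] mean 0.0768 eff6 [0.173 0.1   0.082 0.079 0.081 0.083] 0.0996 F [-0.64  1.66  3.41]
```

Emit:
servo_tool:
  increments: [1,0,0,0.1,0,0,0.4,2,0,0,0.1,0,0,0.4,3,0,0,0.2,0,0,0.4,3,0,0,0.2,0,0,0.4,3,0,0,0.2,0,0,0.4]
  newtons: 5

```text
time_s: 13.35
tcp_pos: [0.5029, -0.0016, 0.0332]
ee_rot: [[-0.0, 0.311, 0.95], [-0.0, 0.95, -0.311], [-1.0, -0.0, -0.0]]
wrist_force: [-2.7, -0.6, 5.2]
finger_gap: 0.0397
```

```bash
python3 tq.py
```

```text
t 13.35 tcp [ 0.5029 -0.0016  0.0332] j [ -9.2   6.3 113.   -0.   60.7   9. ] az -18.14 gap 0.0397
turn [-105.1   -0.    -0. ] shift mm [-6.8  0.8 -0.2] F [-2.67 -0.6   5.15] Tq [-0.131  0.454  0.028]
tz [0.028 0.035 0.084 0.074 0.068 0.098] mean 0.0646 eff6 [0.065 0.061 0.06  0.06  0.06  0.061] 0.061 F [-2.96 -1.02  4.99]
```

Emit:
servo_tool:
  increments: [0,0,0,-0.4,0,0,0.4,1,0,0,-0.4,0,0,0.4,2,0,0,-0.3,0,0,0.4,3,0,0,-0.2,0,0,0.4,4,0,0,-0.2,0,0,0.4]
  newtons: 8

```text
time_s: 14.28
tcp_pos: [0.5028, -0.0015, 0.0331]
ee_rot: [[-0.001, 0.378, 0.926], [-0.0, 0.926, -0.378], [-1.0, -0.0, -0.0]]
wrist_force: [-1.2, -2.9, -2.0]
finger_gap: 0.0398
```

```bash
python3 tq.py
```

```text
t 14.28 tcp [ 0.5028 -0.0015  0.0331] j [ -9.2   6.3 113.1  -0.   60.7  13.1] az -22.2 gap 0.0398
turn [-109.2   -0.    -0. ] shift mm [-6.9  0.7 -0.1] F [-1.22 -2.86 -2.01] Tq [-0.562  0.159  0.184]
tz [0.184 0.182 0.146 0.078 0.099 0.156] mean 0.141 eff6 [-0.003  0.103  0.277  0.176  0.131  0.117] 0.1332 F [-1.49 -3.38 -2.62]
```

Emit:
servo_tool:
  increments: [0,0,0,0,0,0,0.6,0,0,0,0,0,0,0.75,0,0,0,0,0,0,0.8,0,0,0,0,0,0,0.8,0,0,0,0,0,0,0.8]
  newtons: 8

```text
time_s: 15.2
tcp_pos: [0.5032, -0.0013, 0.0335]
ee_rot: [[0.0, 0.377, 0.926], [0.0, 0.926, -0.377], [-1.0, 0.0, 0.0]]
wrist_force: [0.1, 0.6, 0.6]
finger_gap: 0.069
```

```bash
python3 tq.py
```

```text
t 15.2 tcp [ 0.5032 -0.0013  0.0335] j [ -9.1   6.3 113.    0.   60.7  13. ] az -22.14 gap 0.069
turn [-109.1    0.     0. ] shift mm [-6.5  0.4 -0.4] F [0.07 0.58 0.57] Tq [-0.001 -0.078  0.008]
tz [ 0.008  0.025 -0.051  0.014 -0.045 -0.054] mean -0.0172 eff6 [0. 0. 0. 0. 0. 0.] 0.0001 F [-0.23  0.52  0.02]
```

Emit:
servo_tool:
  increments: [0,0,0,-30,0,0,0.8,0,0,0,-65,0,0,0.8,0,0,0,-100,0,0,0.8,0,0,0,-120,-40,0,0.7,0,0,0,-125,-80,0,0.6]

```text
time_s: 16.12
tcp_pos: [0.4738, -0.0764, 0.1605]
ee_rot: [[0.003, 0.375, 0.927], [-0.001, 0.927, -0.375], [-1.0, 0.0, 0.004]]
wrist_force: [-0.1, 0.4, -0.7]
finger_gap: 0.0579
```

Emit:
servo_tool:
  increments: [0,0,0,0,-40,0,0.6,0,0,0,0,-80,2,0.6,0,0,0,0,-120,4,0.6,0,0,0,0,-120,4,0.6,0,0,0,0,-120,4,0.6]

```text
time_s: 16.75
tcp_pos: [0.4315, -0.1878, 0.1584]
ee_rot: [[0.0, 0.378, 0.926], [0.001, 0.926, -0.378], [-1.0, 0.001, -0.0]]
wrist_force: [-0.1, 0.7, -0.1]
finger_gap: 0.0521
```

```bash
cat > cap.py <<'E'
from mv import *
cams.get_image('top')
s=read_state();d=cams.get_image('wrist');save(d,'w7')
W=world(d,toolT(s)@d['T_tool_cam'])
hsv=cv2.cvtColor(d['img'],cv2.COLOR_RGB2HSV)
m=(hsv[...,0]<14)&(hsv[...,1]>150)&(hsv[...,2]>60)&(np.hypot(W[...,0]-.431,W[...,1]+.187)<.04)
Q=W[m];print(len(Q),Q.min(0).round(4),Q.max(0).round(4));t=Q[Q[:,2]>Q[:,2].max()-.005]
print('top face',t.mean(0).round(4),cv2.minEnclosingCircle((t[:,:2]*1000).astype(np.float32)))
need([.431,-.188,.03],-22)
E
python3 cap.py
```

```text
444 [ 0.4164 -0.2062  0.014 ] [ 0.4677 -0.1784  0.2163]
top face [ 0.4677 -0.1908  0.2163] ((467.6960144042969, -190.8032989501953), 9.999999747378752e-05)
t 16.85 tcp [ 0.4317 -0.1873  0.1584] j [-33.1  -7.4 111.9   0.   75.5 -11. ] az -22.08 gap 0.0523
turn [-0.1 -0.  -0. ] shift mm [128.4  -1.   -0.4] F [ 0.57 -0.    0.51] Tq [ 0.007 -0.081 -0.009]
```

View pics/w7.png

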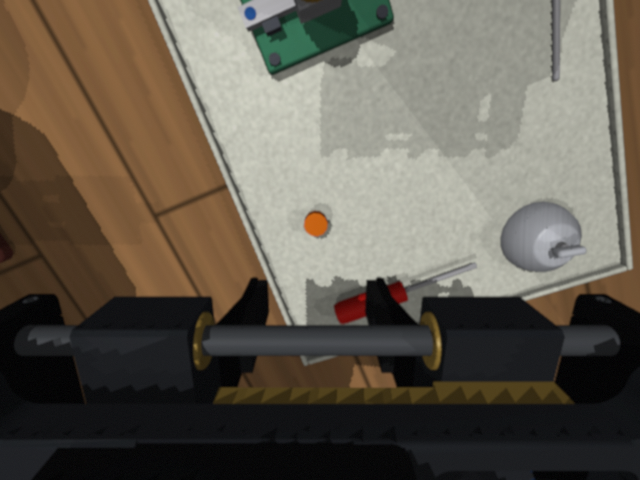

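```bash
python3 - <<'E'
from mv import *
s=read_state();d=cams.get_image('wrist')
W=world(d,toolT(s)@d['T_tool_cam'])
hsv=cv2.cvtColor(d['img'],cv2.COLOR_RGB2HSV)
u0,v0=316,224
m=np.zeros((480,640),bool);m[205:245,298:335]=True
m&=(hsv[...,0]<16)&(hsv[...,1]>150)
Q=W[m];print(len(Q),Q.min(0).round(4),Q.max(0).round(4))
t=Q[Q[:,2]>.0215];print('top',len(t),t.mean(0).round(4),t[:,2].mean(),cv2.minEnclosingCircle((t[:,:2]*1000).astype(np.float32)))
# nut/tray reference: floor
q=W[150:200,250:320].reshape(-1,3);print(np.median(q[:,2]))
E
```

```text
430 [ 0.4164 -0.2017  0.0087] [ 0.4614 -0.1115  0.3515]
top 402 [ 0.4282 -0.1892  0.0271] 0.027087045743052617 ((443.2294921875, -156.26361083984375), 48.30485534667969)
0.006780776897446994
```

Emit:
servo_tool:
  increments: [0,0,0,45,-3.4,-1.2,0.6,0,0,0,90,-3.4,-1.2,0.6,0,0,0,130,-3.4,-1.2,0.6,0,0,0,150,-3.4,-1.2,0.6,0,0,0,155,-3.4,-1.2,0.6]

```text
time_s: 17.52
tcp_pos: [0.4282, -0.1893, 0.0019]
ee_rot: [[-0.003, 0.376, 0.927], [0.002, 0.927, -0.376], [-1.0, 0.001, -0.003]]
wrist_force: [0.8, 1.1, -0.1]
finger_gap: 0.0525
```

```bash
python3 - <<'E'
from mv import *
need([.4293,-.190,-.021],-22)
d=cams.get_image('wrist');save(d,'w8')
d=cams.get_image('scene');cv2.imwrite('pics/s8.png',cv2.resize(cv2.cvtColor(d['img'],4)[130:250,180:320],None,fx=5,fy=5))
E
```

```text
t 17.52 tcp [ 0.4282 -0.1893  0.0019] j [-33.5   4.9 118.6   0.   56.7 -11.5] az -22.06 gap 0.0525
turn [-0.1 -0.2 -0. ] shift mm [22.9 -0.3  1.4] F [ 0.8   1.11 -0.07] Tq [-0.035 -0.071  0.059]
```

View pics/w8.png

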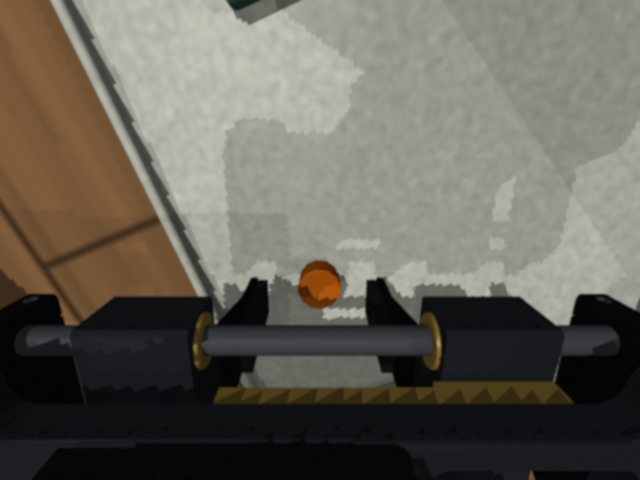

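View pics/s8.png

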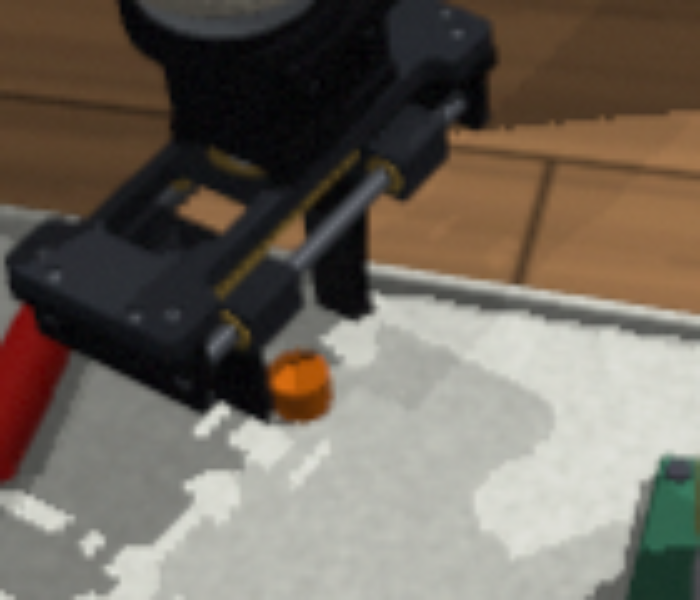

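```bash
python3 - <<'E'
from mv import *
need([.4293,-.190,-.021],-22)
s=read_state();d=cams.get_image('wrist')
f,cx,cy=K(d);z=d['z_map'];v,u=np.mgrid[0:480,0:640]
P=np.stack([(u-cx)/f*z,(v-cy)/f*z,z],-1);T=d['T_tool_cam'];L=P@T[:3,:3].T+T[:3,3]
hsv=cv2.cvtColor(d['img'],cv2.COLOR_RGB2HSV)
m=(hsv[...,0]<16)&(hsv[...,1]>150)&(z>0)&(abs(L[...,2])<.025)&(abs(L[...,1])<.04)&(v<320)&(v>250)
Q=L[m];zw=(s['tcp_pos']+L@np.array(s['ee_rot']).T)[...,2]
print(len(Q),Q.min(0).round(4),Q.max(0).round(4))
t=L[m&(abs(zw-.025)<.0025)];print(len(t),t.mean(0).round(4),t.min(0).round(4),t.max(0).round(4),cv2.minEnclosingCircle((t[:,1:]*1000).astype(np.float32)))
E
```

```text
t 17.62 tcp [ 0.4292 -0.1903  0.0034] j [-33.5   4.8 118.6   0.   56.7 -11.5] az -22.08 gap 0.0525
turn [-0.1 -0.  -0. ] shift mm [24.4  0.3 -0. ] F [ 0.37 -0.26 -0.59] Tq [ 0.002 -0.063  0.002]
1502 [-0.0231 -0.0118 -0.0128] [-0.0053  0.0119  0.0105]
1274 [-0.0212  0.0005 -0.0012] [-0.0231 -0.0118 -0.0128] [-0.0191  0.0119  0.0105] ((0.3410312533378601, -0.9178082942962646), 12.285415649414062)
```

Emit:
servo_tool:
  increments: [0,0,0,10,0,-0.5,0.55,0,0,0,18,0,-0.5,0.5,0,0,0,24,0,-0.5,0.4,0,0,0,24,0,-0.5,0.35,0,0,0,24,0,-0.5,0.3]
  newtons: 6

```text
time_s: 18.3
tcp_pos: [0.4287, -0.1908, -0.0205]
ee_rot: [[0.0, 0.377, 0.926], [-0.0, 0.926, -0.377], [-1.0, -0.0, 0.0]]
wrist_force: [0.1, 0.3, 0.2]
finger_gap: 0.0287
```

Emit:
servo_tool:
  increments: [0,0,0,0,0,0,0.25,0,0,0,0,0,0,0.2,0,0,0,0,0,0,0.2,0,0,0,0,0,0,0.2,0,0,0,0,0,0,0.2]
  newtons: 6

```text
time_s: 18.92
tcp_pos: [0.4288, -0.1908, -0.0204]
ee_rot: [[0.0, 0.377, 0.926], [-0.0, 0.926, -0.377], [-1.0, -0.0, 0.0]]
wrist_force: [-0.4, -0.4, 1.7]
finger_gap: 0.0243
```

```bash
python3 - <<'E'
from mv import *
need([.4293,-.190,-.021],-22)
E
```

```text
t 18.93 tcp [ 0.4288 -0.1908 -0.0204] j [-33.6   7.3 119.   -0.   53.6 -11.5] az -22.14 gap 0.0243
turn [-0.1  0.   0. ] shift mm [0.6 1.  0.2] F [-0.37 -0.36  1.69] Tq [-0.056 -0.095 -0.013]
```

Emit:
servo_tool:
  increments: [0,0,0,-30,0,0,0.2,0,0,0,-70,0,0,0.2,0,0,0,-110,0,0,0.2,0,0,0,-125,35,0,0.2,0,0,0,-125,75,-1,0.2]

```text
time_s: 19.55
tcp_pos: [0.4574, -0.121, 0.1064]
ee_rot: [[0.003, 0.379, 0.926], [-0.002, 0.926, -0.379], [-1.0, -0.0, 0.004]]
wrist_force: [0.6, 0.8, -0.3]
finger_gap: 0.0244
```

Emit:
servo_tool:
  increments: [0,0,0,0,40,-1,0.2,0,0,0,0,80,-2,0.2,0,0,0,0,110,-2,0.2,0,0,0,0,128,-2,0.2,0,0,0,0,128,-2,0.2]

```text
time_s: 20.18
tcp_pos: [0.5023, -0.0009, 0.1042]
ee_rot: [[-0.001, 0.375, 0.927], [-0.0, 0.927, -0.375], [-1.0, -0.0, -0.001]]
wrist_force: [0.2, -0.5, -1.4]
finger_gap: 0.0244
```

```bash
cat > rel.py <<'E'
from mv import *
cams.get_image('top')
need([.503,-.0013,.0706],-22)
s=read_state();d=cams.get_image('wrist');save(d,'w9')
f,cx,cy=K(d);z=d['z_map'];v,u=np.mgrid[0:480,0:640]
P=np.stack([(u-cx)/f*z,(v-cy)/f*z,z],-1);T=d['T_tool_cam'];L=P@T[:3,:3].T+T[:3,3]
Wz=(s['tcp_pos']+L@np.array(s['ee_rot']).T)
hsv=cv2.cvtColor(d['img'],cv2.COLOR_RGB2HSV)
m=(hsv[...,0]<16)&(hsv[...,1]>150)&(z>0)&(abs(L[...,2])<.02)&(abs(L[...,1])<.04)&(L[...,0]<-.02)&(L[...,0]>-.055)
print('cap px',m.sum(),L[m].min(0).round(4),L[m].max(0).round(4))
t=L[m&(L[...,0]<-.041)]
if len(t):print('captop',len(t),t.mean(0).round(4),cv2.minEnclosingCircle((t[:,1:]*1000).astype(np.float32)))
for n,r in (('rod',(.106,.113)),('collar top',(.087,.0945))):
    q=L[(z>0)&(Wz[...,2]>r[0])&(Wz[...,2]<r[1])&(np.hypot(Wz[...,0]-.503,Wz[...,1]+.001)<.026)&~m]
    if len(q):print(n,len(q),q.mean(0).round(4),q.min(0).round(4),q.max(0).round(4))
E
python3 rel.py
```

```text
t 20.23 tcp [ 0.5021 -0.0017  0.1042] j [ -9.2   0.5 110.5  -0.   69.   12.9] az -22.08 gap 0.0247
turn [-0.1 -0.   0. ] shift mm [33.6  0.7  0.7] F [-0.66 -0.26 -0.03] Tq [-0.031 -0.059 -0.054]
cap px 2064 [-0.0505 -0.0101 -0.0135] [-0.0277  0.0127  0.0111]
captop 1705 [-0.0448  0.0019 -0.0011] ((1.2482903003692627, -1.050093650817871), 12.792750358581543)
rod 181 [-0.004   0.004  -0.0005] [-0.0072  0.0003 -0.0072] [-0.0018  0.0073  0.0058]
collar top 1827 [ 0.0134  0.0057 -0.0006] [ 0.0098 -0.0144 -0.0212] [0.0172 0.021  0.0198]
```

View pics/w9.png

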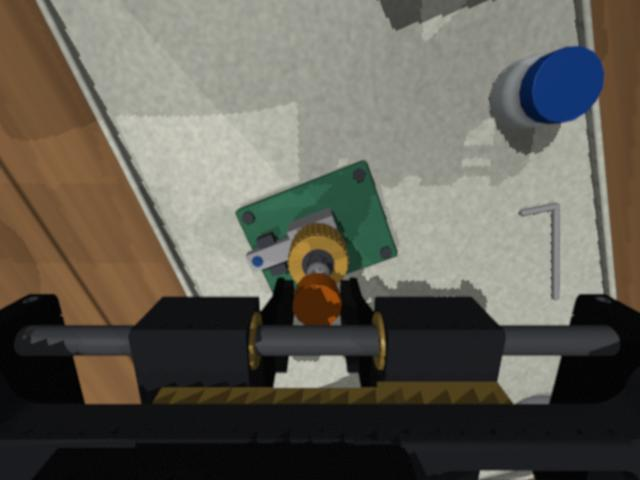

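Emit:
servo_tool:
  increments: [0,0,0,10,0,0.5,0.2,0,0,0,17,0,0.5,0.2,0,0,0,20,0,0.5,0.2,0,0,0,23,0,0.5,0.2,0,0,0,26,0,0.5,0.2]

```text
time_s: 20.9
tcp_pos: [0.5029, -0.0018, 0.0783]
ee_rot: [[0.0, 0.377, 0.926], [-0.0, 0.926, -0.377], [-1.0, 0.0, 0.0]]
wrist_force: [0.5, 0.5, -0.4]
finger_gap: 0.0247
```

```bash
python3 rel.py; python3 - <<'E'
from h import *
d=cams.get_image('scene');cv2.imwrite('pics/s10.png',cv2.resize(cv2.cvtColor(d['img'],4)[150:290,250:410],None,fx=5,fy=4))
E
```

```text
t 20.95 tcp [ 0.5026 -0.0017  0.078 ] j [ -9.2   2.5 111.6   0.   65.9  12.9] az -22.14 gap 0.0241
turn [-0.1 -0.   0. ] shift mm [7.4 0.5 0.2] F [ 0.2  -0.43 -0.97] Tq [-0.031 -0.05   0.022]
cap px 2095 [-0.051  -0.01   -0.0196] [-0.0275  0.0127  0.0111]
captop 1707 [-0.0448  0.0019 -0.0012] ((3.7576053142547607, -4.455911636352539), 16.544845581054688)
rod 128 [-0.0329  0.0091 -0.0002] [-0.035   0.0028 -0.0221] [-0.0281  0.0108  0.0198]
collar top 1672 [-0.0128  0.0099 -0.0011] [-0.0165 -0.0086 -0.0212] [-0.009   0.0207  0.0192]
```

View pics/s10.png

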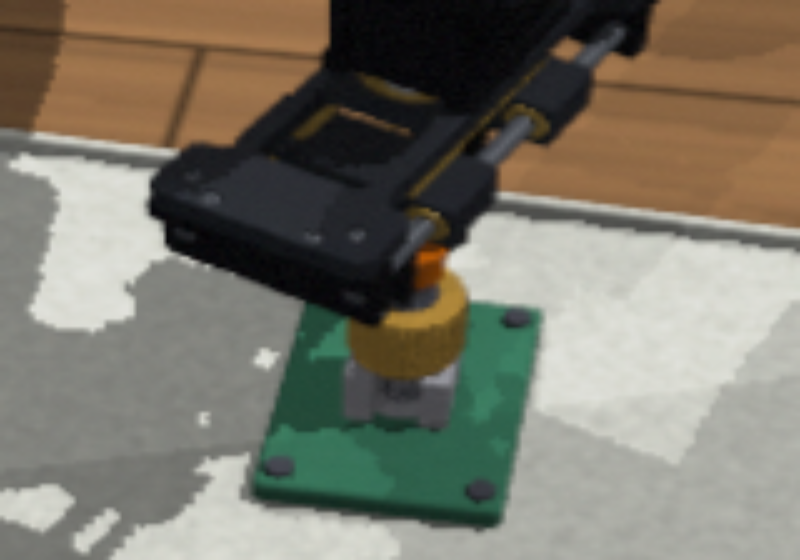

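Emit:
servo_tool:
  increments: [0,0,0,1.2,0,0,0.2,0,0,0,2.4,0,0,0.2,0,0,0,3.6,0,0,0.2,0,0,0,4.8,0,0,0.2,0,0,0,5.5,0,0,0.2]

```text
time_s: 21.68
tcp_pos: [0.5027, -0.0017, 0.0728]
ee_rot: [[-0.0, 0.377, 0.926], [0.0, 0.926, -0.377], [-1.0, -0.0, -0.0]]
wrist_force: [-0.6, 0.0, 0.3]
finger_gap: 0.0246
```

Emit:
servo_tool:
  increments: [0,0,0,0.4,0,0,0.2,0,0,0,0.8,0,0,0.2,0,0,0,1.2,0,0,0.2,0,0,0,1.5,0,0,0.2,0,0,0,1.5,0,0,0.2]

```text
time_s: 22.3
tcp_pos: [0.5027, -0.0017, 0.0714]
ee_rot: [[-0.0, 0.377, 0.926], [0.0, 0.926, -0.377], [-1.0, -0.0, -0.0]]
wrist_force: [0.1, 0.3, -0.4]
finger_gap: 0.024
```

```bash
python3 tq.py
```

```text
t 22.3 tcp [ 0.5027 -0.0017  0.0714] j [ -9.2   3.  111.8  -0.   65.2  13. ] az -22.14 gap 0.024
turn [-109.1   -0.    -0. ] shift mm [31.4  0.9 -0.1] F [ 0.05  0.33 -0.43] Tq [-0.03  -0.058 -0.005]
tz [-0.005 -0.01   0.004  0.017 -0.009  0.03 ] mean 0.0045 eff6 [ 0.  0. -0. -0.  0. -0.] -0.0 F [-0.19 -0.06 -0.09]
```

Emit:
servo_tool:
  increments: [0,0,0,0.3,0,0,0.2,0,0,0,0.6,0,0,0.2,0,0,0,0.8,0,0,0.2,0,0,0,1.0,0,0,0.2,0,0,0,1.2,0,0,0.2]

```text
time_s: 23.22
tcp_pos: [0.5028, -0.0017, 0.0706]
ee_rot: [[0.0, 0.377, 0.926], [-0.0, 0.926, -0.377], [-1.0, -0.0, 0.0]]
wrist_force: [-2.7, 0.5, 4.9]
finger_gap: 0.0246
```

Emit:
servo_tool:
  increments: [0,0,0,0,0,0,0.32,0,0,0,0,0,0,0.4,0,0,0,0,0,0,0.5,0,0,0,0,0,0,0.6,0,0,0,0,0,0,0.6]

```text
time_s: 23.85
tcp_pos: [0.5027, -0.0017, 0.0702]
ee_rot: [[-0.0, 0.377, 0.926], [0.0, 0.926, -0.377], [-1.0, 0.0, -0.0]]
wrist_force: [-0.2, -0.5, 0.3]
finger_gap: 0.0507
```

Emit:
servo_tool:
  increments: [0,0,0,-10,0,0,0.6,0,0,0,-25,0,0,0.6,0,0,0,-50,0,0,0.6,0,0,0,-80,0,0,0.6,0,0,0,-100,0,0,0.6]

```text
time_s: 24.48
tcp_pos: [0.5038, -0.0018, 0.1733]
ee_rot: [[0.003, 0.377, 0.926], [-0.001, 0.926, -0.377], [-1.0, 0.001, 0.003]]
wrist_force: [0.0, -0.6, -0.1]
finger_gap: 0.0522
```

Emit:
servo_tool:
  increments: [0,0,0,-10,-40,0,0.6,0,0,0,-10,-80,0,0.6,0,0,0,-10,-120,0,0.6,0,0,0,-10,-120,0,0.6,0,0,0,-10,-120,0,0.6]

```text
time_s: 25.1
tcp_pos: [0.458, -0.1127, 0.1812]
ee_rot: [[0.001, 0.377, 0.926], [-0.0, 0.926, -0.377], [-1.0, 0.001, 0.001]]
wrist_force: [-0.3, 0.7, -0.0]
finger_gap: 0.0526
```

```bash
python3 - <<'E'
from mv import *
need([.503,-.0013,.0706],-22)
for c in ['scene','top']:
    d=cams.get_image(c);W=world(d)
    if c=='scene': cv2.imwrite('pics/s11.png',cv2.resize(cv2.cvtColor(d['img'],4)[150:290,250:410],None,fx=5,fy=4))
    else: save(d,'t11')
    hsv=cv2.cvtColor(d['img'],cv2.COLOR_RGB2HSV)
    near=np.hypot(W[...,0]-.503,W[...,1]+.001)<.03
    m=near&(W[...,2]>.1045)&(W[...,2]<.13);Q=W[m]
    if len(Q):
        t=Q[Q[:,2]>.111];print(c,len(Q),Q[:,2].max(),t.mean(0).round(4),Q.min(0).round(4),Q.max(0).round(4), cv2.minEnclosingCircle((t[:,:2]*1000).astype(np.float32)))
    q=W[near&(W[...,2]>.086)&(W[...,2]<.0955)];print('collar',len(q),np.median(q,0).round(4),q.min(0).round(4),q.max(0).round(4))
E
```

```text
t 25.1 tcp [ 0.458  -0.1127  0.1812] j [-23.4  -8.5 110.3   0.   78.1  -1.3] az -22.18 gap 0.0526
turn [-0.2  0.1 -0. ] shift mm [110.6 120.1  -0.5] F [-0.31  0.69 -0.04] Tq [ 0.011 -0.109  0.028]
scene 185 0.11982324862357896 [ 5.058e-01 -2.000e-04  1.159e-01] [ 0.4918 -0.0124  0.1047] [0.5171 0.0118 0.1198] ((504.8770446777344, -0.5133184790611267), 13.161563873291016)
collar 238 [0.5125 0.001  0.0915] [ 0.4888 -0.0202  0.086 ] [0.5253 0.0199 0.0943]
top 219 0.1189538061349037 [ 5.039e-01 -1.000e-04  1.155e-01] [ 0.493  -0.0119  0.1124] [0.5149 0.0117 0.119 ] ((503.8249816894531, -0.06674414873123169), 12.270753860473633)
collar 333 [ 0.5044 -0.0012  0.0905] [ 0.4847 -0.0206  0.0863] [0.524  0.0189 0.0946]
```

View pics/s11.png

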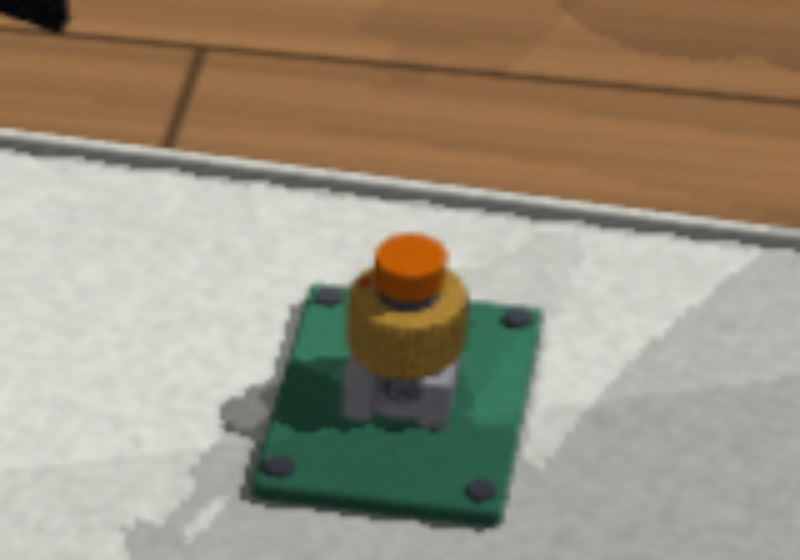

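View pics/t11.png

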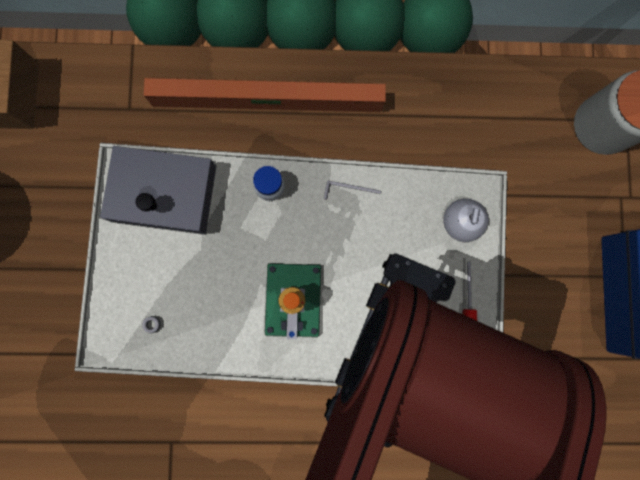

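```bash
python3 -c "
from rig import robot,read_state
print(read_state()['qvel'].round(2));robot.sign_off()"
```

```text
[ 0.36  0.46  0.17 -0.1  -0.09 -0.1 ]
the job is handed in; nothing more can be done
```

The collar is set down on the gauge, the dust cap is on the rod, and the job was handed in after about 25 s. I could not measure the nip force directly. I estimate about 10–14 N from the turning torque.

- **Collar:** I turned it clockwise about 105–109° with a light 5–8 N grip. The torque rose clearly somewhere between 92° and 102°, which is where it met the gauge. I stopped with the wrist reading about 0.12–0.14 N m against almost nothing unloaded, then let go. The turn past contact caps the force at just under 20 N. The grip slipped a few degrees on the collar during the last turns, so the true turn is a little smaller.
- **Cap:** I lowered it until the wrist felt about 5 N of contact, released it and backed off. The final pictures put the cap's top at about 115.5 mm above the bench, against 115 mm expected when fully home. It looks level and sits within about 1 mm of the collar's axis.
- **Gauge and bystanders:** The gauge looked unmoved in the final pictures by eye. So did the nut, bell, hex key and jar, but the screwdriver was partly hidden by the arm in the last top view, so I did not confirm it fully.

**TCP disagreement:** The fingers really end about 30 mm short of the reported TCP, in both the scene and wrist cameras. Because of that my first try at gripping the collar closed above it and touched nothing. I allowed for the offset in every grasp after that.

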